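Line up a quarter-turn fastener and hold a service panel shut on its seal

ROBOT

A 7-joint arm with a two-finger parallel gripper is mounted at the origin on a cart in front of the work surface, level with it; the furniture and walls round the work are solid. World frame = base frame: x ahead of the robot, y to its left, z up, the work surface at z = 0. Lengths are in m, angles in rad, forces in N, time in s.
With the tool pointing down it reaches from about 0.4 to 0.85 m from the base axis. Payload 10.4 kg.
Tool frame: the origin (TCP) lies at the very end of the fingers, on their centre line; the grasp point (between the pads) lies 19 mm behind it; z points along the fingers, y is the line along which they close (so a half turn about z gives the same grasp; the last joint's range is limited). The gripper opens to 87 mm and grips with 3 to 60 N. Pads are 19 mm wide; open, the fingers measure 117 mm over their backs; the gripper's body (75 mm by 190 mm) begins 51 mm behind the grasp point.
Start: joints at [1.122, 0.332, -0.065, 1.46, 0.022, 1.35, -0.088], TCP at [0.258, -0.569, 0.223] pointing down, gripper open.
Joint ranges: [-2.6, 2.6], [-0.5, 2.12], [-1.47, 1.34], [0.16, 2.42], [-1.27, 4.41], [0.06, 2.06], [-2.6, 2.6]. Speed limits (rad/s): [2.22, 2.22, 2.79, 2.79, 3.14, 3.14, 3.14].

INTERFACE

Orientations are given as a unit quaternion [x, y, z, w].
In Python, from bench import r gives the robot as it stands.
- The arm moves only by the tool tcp_steps, called as name(argument=value, ...), one argument or row to a line, values as JSON. Schema: {"type":"object","properties":{"steps":{"type":"object","properties":{"x":{"type":"array","items":{"type":"number"},"minItems":1,"maxItems":12},"y":{"type":"array","items":{"type":"number"},"minItems":1,"maxItems":12},"z":{"type":"array","items":{"type":"number"},"minItems":1,"maxItems":12},"turn":{"type":"array","items":{"type":"number"},"minItems":1,"maxItems":12},"aperture":{"type":"array","items":{"type":"number"},"minItems":1,"maxItems":12}},"additionalProperties":false,"required":["x","y","z","turn","aperture"]},"clamp_n":{"type":"number"},"only":{"type":"string"},"quiet":{"type":"boolean"},"lines":{"type":"string"}},"required":["steps"],"additionalProperties":false}. steps is an object with one list for each field, all of the same length, 1 to 12, a row being the entries at one place: x, y, z (the shift in parts of the range, where 1.0 means 0.6 m), turn (a turn about the tool's z in parts of the range, where 1.0 means 360 degrees), aperture (the finger opening in m); each row is the pose to reach, as a shift and turn from the pose commanded when the call began, along the tool's axes at that moment; what a row does not reach only later rows make up. A row lasts 1/10 s, in which the tool goes at most 0.05 m and 0.15 rad, less where a joint would pass 70% of its speed; a pose out of reach is approached as far as the arm can. The fingers move at their own pace and stop on an object; clamp_n is the grip in N (left out, the last holds). Time passes only in rows, so rows that do not move let the fingers close. The tool returns the time, the measured TCP pose, the force, the opening and the grip force at its end. only (a regular expression) keeps the lines of the reply that match it, lines (a string "A,B") keeps lines A to B, and quiet returns only ok. Input that does not fit is refused with a message, and nothing moves.
- r.read_state(): the state, without advancing time (a new reading comes with each control period).
- r.camera(name): name is "scene" or "top"; returns a dict with "img" (420x560x3 uint8, red, green, blue), "fx", "fy", "cx", "cy" (pixels), "pose" (4x4, takes a point from camera to world coordinates). Camera axes: x right, y down, z forward; pixel columns grow to the right and rows downward; lengths in m; the calibration is good to about 2 mm. A picture is of the moment at which its call begins. There is no depth.
- r.close_job(): hands the job in; it is judged then, once.
Trained networks look in the newest picture that a camera, given by its name, has taken for a name from the list of things; names that differ only in an ending like _2 or _b are one class to them, and where a whole thing is asked for, a point or a joint stands for the part that bears it (a point fixed in the world has none). Each returns a list of dicts, best first, with "p" (0 to 1); they miss things now and then, are a little off and sometimes report something else, mostly with a low value. They report only what shows in the picture. A call takes as long as a camera call.
- r.recognise(camera, label): "position" ([column, row] as shares, 0 to 1, of the picture: columns of its width, rows of its height, amid what is visible of it).
- r.regions_of(camera, label): "pixels" (420x560 bool, what is visible of it) and "position" ([column, row] as shares, 0 to 1, of the picture: columns of its width, rows of its height, amid what is visible of it).
The state is a dict: "time": time; "joint_positions": joint angles; "joint_vel": joint speeds; "joint_torque": joint torques, N m; "ee_pos": TCP position; "eef_rot": TCP orientation; "ft_force": force on the tool from outside, world axes, zero at the start; "torque": the same for the moment, N m; "width": finger opening in m; "grip_force": force on a finger pad.
Only numpy, scipy, OpenCV 4.12 (cv2) and the standard library are available. Lean on these libraries where they do the work, as an engineer would, in place of code of your own. Each camera call takes 0.05 s, during which the arm holds its last target. There are 200 camera calls.

TASK

Close up the bench power supply: swing its hinged service panel down and turn the wing-head quarter-turn fastener until its tongue lines up with the slot in the frame, so that the panel can go right home. Then press the panel down flat on the frame against its springy seal and finish with the robot still holding it pressed there, fastener lined up and not locked, so that I can put in the corner screws; leave the bottle, screwdriver and tin round it where they are.

Things in the scene. Friction and masses are not known exactly. Their poses are not given: they have to be found in the camera images.
- case: Grey metal case of a small power supply, 160 x 132 mm in plan, rim (frame) 66 mm above the bench, fixed. Origin: centre of its underside, on the bench; x from its front (binding posts, knob, rocker; towards the robot) to its hinge side, y to its left, z up. The panel's hinge line is parallel to y at x = +77, z = 68.5 mm.
- slot (a point): Centre of the slot in the steel strap inside the front of the frame, at x = -56.3, y = 0, z = 60.5 mm in the case's frame. The slot is 31 mm long along y (parallel to the front edge of the case) and 9.2 mm wide along x. Axes as those of the case.
- panel (a joint): Angle of the service panel, rad: 0 = flat on the frame, grows as its front edge rises. Its stiff hinge (0.2 N m) lets it stay at any angle; starts at 0.6 to 1.1. Tongue not lined up: it stops on the strap at about 0.07. Lined up: it goes down to about 0.03, where the foam seal holds it until pressed (about 9 N near the front edge); let go, it rises again.
- panel_front (a point): Point on the outer (upper) face of the panel, mid-width, 150 mm from the hinge line, 6 mm from the front edge; panel: plain aluminium plate 150 x 130 x 4 mm, 0.14 kg, its top 70 mm above the bench when shut. Axes: x towards the hinge, y along the hinge, z out of the outer face; as those of the case when shut.
- wing (a joint): Angle of the fastener in the panel, rad, anticlockwise seen from outside the panel. The tongue lines up with the slot at 0 and at 3.14 (wing parallel to the case's front edge); about 0.1 rad of error still passes. Turns from -0.4 to 3.54, starts between 0.6 and 2.54, light friction (0.03 N m).
- wing_top (a point): Middle of the top of the fastener's steel wing, 23.5 mm above the panel's outer face, 133 mm from the hinge line, mid-width. The wing is 30 mm long along this point's y, 9 mm thick along x, 20 mm high over a boss of 12 mm radius, 3.5 mm high; z is the turning axis, out of the panel. The tongue, 25 x 6 mm, parallel to the wing, ends 14.5 mm below the panel's underside.
- ipa_bottle: Standing dosing bottle with blue cap, 46 mm across, 149 mm high, loose; origin at the centre of its underside. Leave alone.
- screwdriver_red: Red screwdriver lying on the bench, 176 mm long along its y, 21 mm high, loose; origin at mid-length, underside. Leave alone.
- flux_tin: Small round tin, 30 mm across, 14 mm high, loose; origin at the centre of its underside. Leave alone.

How it is judged:
By the outcome, as a careful person would: the job done as asked, in the order asked, and still so for the second after the job is handed in, while the arm keeps its last pose, push and grip.
It also fails if it takes over 42 s, if anything falls off the work surface, if the arm or the gripper's body presses on something with over 40 N, if the wrist force passes 120 N, or if a joint passes its speed limit or range.

## Working session

There is one attempt and no reset: what is moved stays moved. The work goes in short steps, Python scripts to look and compute and a tool call to move; the robot and the scene stay as the last step left them, time stands still between calls to the robot, and variables do not carry over. Pictures are saved under pics/ and viewed, at most 10 in all, crops included, and the job is handed in when it is done.

```bash
mkdir -p pics; ls
```

Run:
```python
from bench import r
import cv2,numpy as np
s=r.read_state();print(s['time'],s['ee_pos'],s['eef_rot'],s['width'])
for c in('scene','top'):
    d=r.camera(c);cv2.imwrite(f'pics/{c}0.png',d['img'][:,:,::-1]);print(c,d['fx'],d['cx'],d['cy'],np.round(d['pose'],3).tolist())
    for l in('case','slot','panel','panel_front','wing','wing_top','ipa_bottle','screwdriver_red','flux_tin'):
        try:print(l,[(round(x['p'],2),np.round(np.array(x['position'])*[560,420],1).tolist()) for x in r.recognise(c,l)[:2]])
        except Exception as e:print(l,e)
```

```text
pics
0.0 [ 0.25800174 -0.56882141  0.22174973] [ 9.77414792e-01  2.11328647e-01 -1.85275846e-04 -7.02640185e-04] 0.08689182505843966
scene 488.5167732760435 277.97004980232066 218.8816218035721 [[-0.499, -0.695, 0.518, 0.108], [-0.867, 0.389, -0.313, 0.029], [0.016, -0.605, -0.796, 0.772], [0.0, 0.0, 0.0, 1.0]]
case [(0.59, [292.9, 182.5])]
slot [(0.75, [287.1, 180.9])]
panel [(0.6, [293.9, 163.0])]
panel_front [(0.66, [293.7, 163.6])]
wing [(0.71, [288.7, 182.6]), (0.64, [279.8, 154.9])]
wing_top [(0.42, [281.1, 155.3])]
ipa_bottle [(0.83, [180.9, 264.7])]
screwdriver_red [(0.77, [387.9, 286.6])]
flux_tin [(0.49, [210.5, 212.0])]
top 432.68393802709164 272.3596289300696 215.89588151738886 [[0.075, -0.97, 0.229, 0.365], [-0.997, -0.073, 0.018, -0.252], [-0.0, -0.23, -0.973, 0.924], [0.0, 0.0, 0.0, 1.0]]
case [(0.82, [311.8, 184.6])]
slot [(0.58, [309.4, 181.9])]
panel [(0.91, [320.1, 179.1])]
panel_front [(0.94, [318.6, 181.4]), (0.69, [241.5, 165.8])]
wing [(0.2, [321.6, 178.5])]
wing_top [(0.74, [318.9, 181.0]), (0.67, [303.8, 165.1])]
ipa_bottle [(0.57, [188.1, 207.9])]
screwdriver_red [(0.61, [330.2, 315.9])]
flux_tin [(0.66, [239.5, 167.1])]
```

View pics/scene0.png

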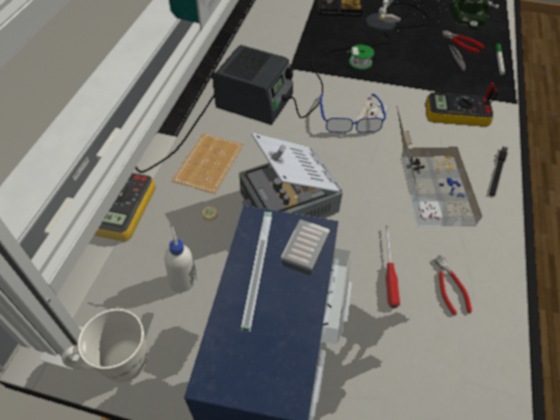

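View pics/top0.png

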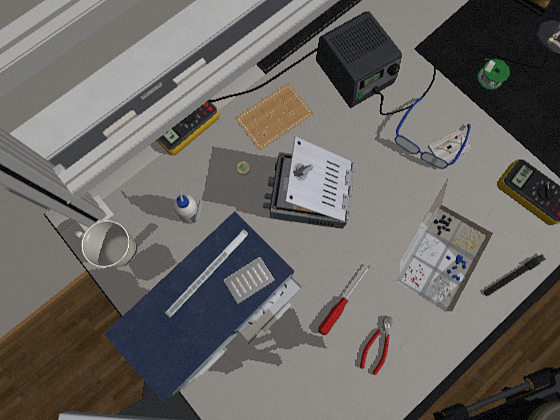

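The case is near top pixel (311,184), with its hinge on the right and its front on the left. The panel is open, with the wing near (303,170). The tall blue cabinet is nearer the robot, with its far corners at about (237,212) and (298,275). I'll zoom in on both views.

Run:
```python
import cv2
a=cv2.imread('pics/top0.png')[125:237,255:375];b=cv2.imread('pics/scene0.png')[120:225,230:350]
cv2.imwrite('pics/topc.png',cv2.resize(a,None,fx=5,fy=5,interpolation=3))
cv2.imwrite('pics/scenec.png',cv2.resize(b,None,fx=5,fy=5,interpolation=3))
```

```text
(no output)
```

View pics/topc.png

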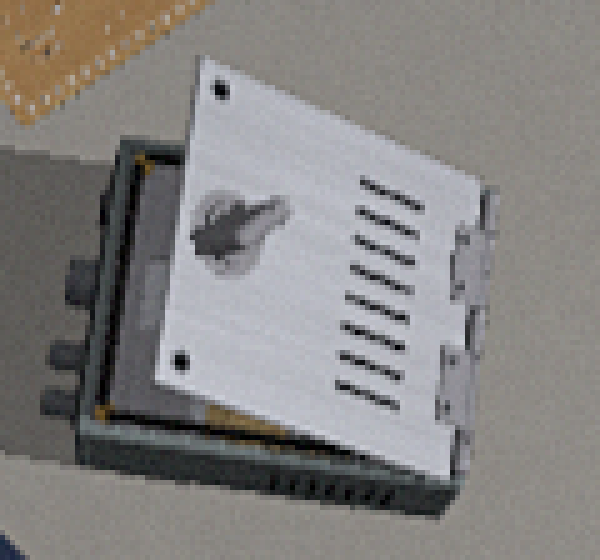

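View pics/scenec.png

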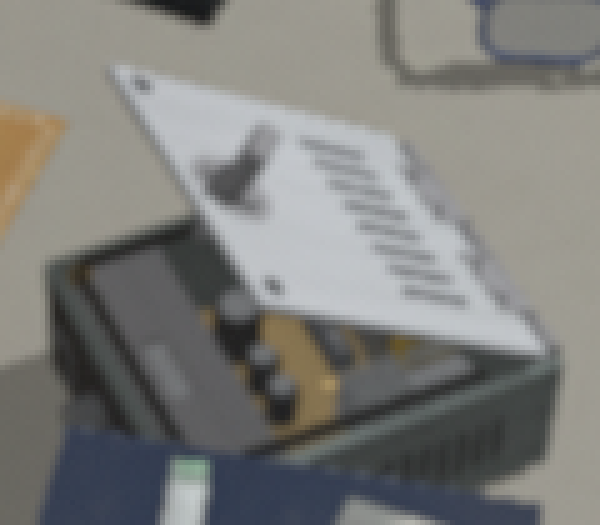

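Top crop: rim corners are at (122,138), (78,432) and (463,480). Panel corners are at (200,57), (157,383), (482,185) and (447,477). The scene crop shows the same corners, and I'll fit the pose from both views.

Create h.py:
```python
import numpy as np
from bench import r
from scipy.spatial.transform import Rotation as R
from scipy.optimize import least_squares
def proj(d,P):
    T=np.linalg.inv(d['pose']);q=np.atleast_2d(P)@T[:3,:3].T+T[:3,3]
    return np.c_[d['fx']*q[:,0]/q[:,2]+d['cx'],d['fy']*q[:,1]/q[:,2]+d['cy']]
def panel(p,a):   # p: distance from hinge, y, z above hinge-> case frame
    p=np.atleast_2d(p);return np.c_[.077-p[:,0]*np.cos(a)+p[:,2]*np.sin(a),p[:,1],.0685+p[:,0]*np.sin(a)+p[:,2]*np.cos(a)]
def world(c,P):
    return np.atleast_2d(P)@R.from_euler('z',c[2]).as_matrix().T+[c[0],c[1],0]
def tri(d1,u1,d2,u2):
    A=[];b=[]
    f=lambda P:np.r_[proj(d1,P)[0]-u1,proj(d2,P)[0]-u2]
    s=least_squares(f,[.4,-.2,.1]);return s.x,np.abs(s.fun).max()
```

Run:
```python
from h import *
t=r.camera('top');s=r.camera('scene')
ct=lambda l:np.array(l)/5+[254.6,124.6]
cs=lambda l:np.array(l)/5+[229.6,119.6]
rim_t=([[-.08,.066,.066],[-.08,-.066,.066],[.08,-.066,.066]],ct([(122,138),(78,432),(463,482)]))
rim_s=([[-.08,.066,.066],[.08,-.066,.066]],cs([(48,262),(558,365)]))
pc=[[.156,.065,.0015],[.156,-.065,.0015],[.006,.065,.0015],[.006,-.065,.0015]]
pt=ct([(200,57),(157,383),(482,185),(447,477)]);ps=cs([(108,67),(262,303),(395,133),(548,352)])
def f(v):
    c=v[:3];return np.concatenate([(proj(t,world(c,rim_t[0]))-rim_t[1]).ravel(),(proj(s,world(c,rim_s[0]))-rim_s[1]).ravel(),
     (proj(t,world(c,panel(pc,v[3])))-pt).ravel(),(proj(s,world(c,panel(pc,v[3])))-ps).ravel()])
o=least_squares(f,[.64,-.31,-1.6,.8],loss='soft_l1');v=o.x;print(v,np.round(f(v).reshape(-1,2),1).tolist())
np.save('fit.npy',v)
for n,p in(('front',[.15,0,.0015]),('wingtop',[.133,0,.025])):
    for a in(v[3],.07,.03,0):print(n,round(a,2),np.round(world(v[:3],panel(p,a)),4))
for a,b in(((237,212),(248,207)),((298,275),(338,217)),((183,205),(177,249))):print(tri(t,np.array(a),s,np.array(b)))
# wing angle hint images
P=world(v[:3],panel([.133,0,.025],v[3]));print(proj(t,P),proj(s,P))
st=r.read_state();print(R.from_quat(st['eef_rot']).as_matrix().round(3).tolist())
```

```text
[ 0.63528437 -0.31429394 -1.64484127  0.6048787 ] [[-0.3, -0.7], [-0.9, 0.5], [0.1, 1.9], [-1.0, -0.7], [1.8, -0.9], [0.1, -0.1], [-1.0, -0.0], [0.3, -0.8], [0.4, 1.1], [-0.2, -1.0], [0.2, 0.3], [-0.8, -0.3], [0.8, 0.1]]
front 0.6 [[ 0.6387 -0.2689  0.155 ]]
front 0.07 [[ 0.6406 -0.242   0.0805]]
front 0.03 [[ 0.6407 -0.2416  0.0745]]
front 0 [[ 0.6407 -0.2415  0.07  ]]
wingtop 0.6 [[ 0.6366 -0.2962  0.1647]]
wingtop 0.07 [[ 0.6393 -0.2605  0.1027]]
wingtop 0.03 [[ 0.6394 -0.2593  0.0975]]
wingtop 0 [[ 0.6394 -0.2584  0.0935]]
(array([ 0.54236469, -0.17645013,  0.17328694]), np.float64(0.9276180634981301))
(array([ 0.44338334, -0.28525439,  0.18788389]), np.float64(3.309844201794192))
(array([ 0.56746008, -0.05988597,  0.10594034]), np.float64(0.8568683009585811))
[[307.32538536 169.24401853]] [[282.61818176 147.22910002]]
[[0.911, 0.413, 0.0], [0.413, -0.911, -0.0], [0.0, 0.0, -1.0]]
```

The fit is good to about 1 px. The case is at (0.635,-0.314), yaw -1.645, with the panel at 0.605 rad. The cabinet is about 0.18 m high. I'll move above the panel at the far side of the wing with the fingers closed and the tool turned to the case's axes.

The rows are not in the units I measure in: shifts go in shares of 0.6 m and turns go in shares of 360 degrees. I convert before sending: 0.501 m / 0.6 = 0.835, 0.1 m / 0.6 = 0.1667, 0.5 rad / 6.2832 = 0.0796.

tcp_steps(
  steps={"x":[0.1667, 0.835, 0.835, 0.835, 0.835, 0.835, 0.835, 0.835, 0.835, 0.835, 0.835, 0.835], "y":[-0.025, -0.1383, -0.1383, -0.1383, -0.1383, -0.1383, -0.1383, -0.1383, -0.1383, -0.1383, -0.1383, -0.1383], "z":[-0.0333, -0.0333, -0.0333, -0.0333, -0.0333, -0.0333, -0.0333, -0.0333, -0.0333, -0.0333, -0.0333, -0.0333], "turn":[0.0159, 0.0796, 0.0796, 0.0796, 0.0796, 0.0796, 0.0796, 0.0796, 0.0796, 0.0796, 0.0796, 0.0796], "aperture":[0, 0, 0, 0, 0, 0, 0, 0, 0, 0, 0, 0]},
  clamp_n=20,
)

```text
time: 2.3
ee_pos: [0.6821, -0.2834, 0.2414]
eef_rot: [0.999, -0.035, -0.0, -0.001]
ft_force: [-0.3, -0.2, 0.4]
width: 0.003
grip_force: 0.0
```

To row units: 0.156 m / 0.6 = 0.26, 0.15 m / 0.6 = 0.25.

tcp_steps(
  steps={"x":[0, 0, 0, 0, 0, 0, 0, 0], "y":[0, 0, -0.0033, -0.01, -0.0167, -0.0217, -0.0267, -0.0267], "z":[0.0833, 0.125, 0.15, 0.175, 0.2, 0.225, 0.25, 0.26], "turn":[0, 0, 0, 0, 0, 0, 0, 0], "aperture":[0, 0, 0, 0, 0, 0, 0, 0]},
)

```text
time: 3.1
ee_pos: [0.6809, -0.2697, 0.0846]
eef_rot: [0.999, -0.037, -0.001, -0.0]
ft_force: [-0.9, 0.6, 0.8]
width: 0.0005
grip_force: 0.3
```

To row units: 0.005 m / 0.6 = 0.0083, 0.004 m / 0.6 = 0.0067.

tcp_steps(
  steps={"x":[0, 0, 0], "y":[0, 0, 0], "z":[0.0033, 0.0067, 0.0083], "turn":[0, 0, 0], "aperture":[0, 0, 0]},
)

```text
time: 3.4
ee_pos: [0.6816, -0.2711, 0.0821]
eef_rot: [0.999, -0.037, 0.0, 0.0]
ft_force: [0.2, 0.9, 1.0]
width: 0.0007
grip_force: 0.3
```

To row units: -0.12 m / 0.6 = -0.2, -0.1 m / 0.6 = -0.1667.

tcp_steps(
  steps={"x":[0, 0.05, 0.1333, 0.1667], "y":[0, 0, 0, 0], "z":[-0.0833, -0.1667, -0.2, -0.2], "turn":[0, 0, 0, 0], "aperture":[0.04, 0.04, 0.04, 0.04]},
)

```text
time: 3.8
ee_pos: [0.7832, -0.2791, 0.2074]
eef_rot: [0.999, -0.038, 0.004, 0.001]
ft_force: [1.5, 0.2, 0.1]
width: 0.0246
grip_force: 0.0
```

Run:
```python
from h import *
import cv2
ims=[]
for c,x,y in(('top',255,125),('scene',230,120)):
    d=r.camera(c);ims.append(cv2.resize(d['img'][y:y+110,x:x+120,::-1],(400,367),interpolation=3))
    v=np.load('fit.npy')
    for a in(.6,.2,.07):print(c,a,proj(d,world(v[:3],panel([[.133,0,.025],[.156,.065,.0015],[.156,-.065,.0015]],a))).round(1).tolist())
    for l in('wing_top','wing'):print(l,[(round(x['p'],2),np.round(np.array(x['position'])*[560,420],1).tolist()) for x in r.recognise(c,l)[:2]])
cv2.imwrite('pics/b.png',np.hstack(ims))
```

```text
top 0.6 [[307.1, 169.3], [294.4, 136.0], [284.7, 201.2]]
top 0.2 [[290.2, 174.8], [281.0, 145.8], [271.5, 207.1]]
top 0.07 [[287.1, 177.1], [279.4, 149.3], [270.1, 209.3]]
wing_top [(0.38, [290.5, 177.6])]
wing [(0.43, [289.6, 176.8])]
scene 0.6 [[282.4, 147.5], [250.8, 132.4], [282.0, 180.8]]
scene 0.2 [[267.1, 170.2], [239.7, 158.4], [268.6, 206.9]]
scene 0.07 [[264.4, 177.3], [238.8, 166.2], [267.1, 214.4]]
wing_top []
wing [(0.36, [241.0, 184.5])]
```

View pics/b.png

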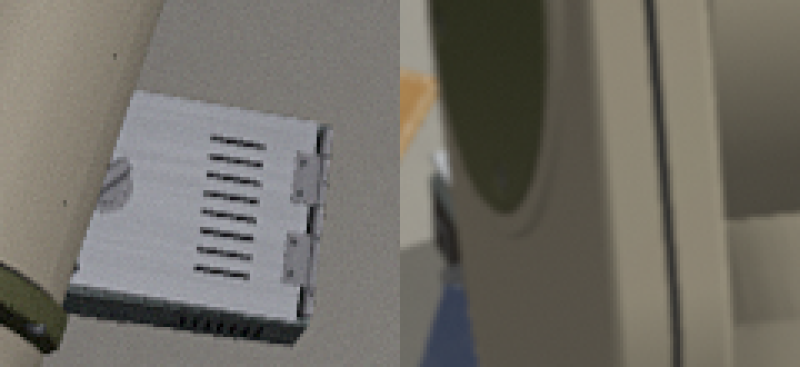

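The panel is down, but the arm hides the wing, which looks diagonal at about top pixel (289,180). I'll move aside for a clear view.

To row units: -0.314 m / 0.6 = -0.5233, 0.243 m / 0.6 = 0.405.

tcp_steps(
  steps={"x":[-0.5233, -0.5233, -0.5233, -0.5233, -0.5233, -0.5233, -0.5233, -0.5233, -0.5233], "y":[0.405, 0.405, 0.405, 0.405, 0.405, 0.405, 0.405, 0.405, 0.405], "z":[-0.05, -0.05, -0.05, -0.05, -0.05, -0.05, -0.05, -0.05, -0.05], "turn":[0, 0, 0, 0, 0, 0, 0, 0, 0], "aperture":[0.045, 0.045, 0.045, 0.045, 0.045, 0.045, 0.045, 0.045, 0.045]},
)

```text
time: 5.0
ee_pos: [0.4408, -0.5035, 0.2338]
eef_rot: [0.999, -0.043, -0.001, 0.003]
ft_force: [-0.3, -0.1, 0.2]
width: 0.0451
grip_force: 0.0
```

Run:
```python
from h import *
import cv2
ims=[]
for c,x,y in(('top',255,130),('scene',230,130)):
    d=r.camera(c);ims.append(cv2.resize(d['img'][y:y+100,x:x+80,::-1],(400,500),interpolation=3))
cv2.imwrite('pics/c.png',np.hstack(ims))
```

```text
(no output)
```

View pics/c.png

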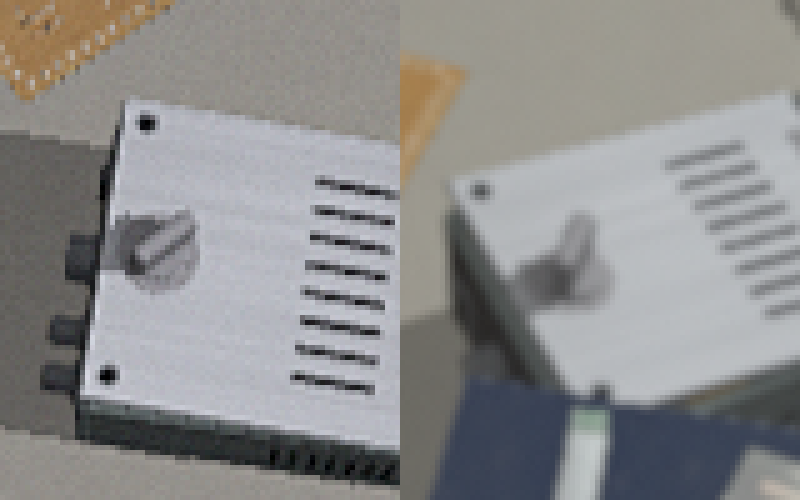

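Top crop: the wing's top runs from about (136,250) to (190,218), with its centre near pixel (287.6,177). That matches the prediction for 0.07 rad. I'll check its angle by projection.

Run:
```python
from h import *
d=r.camera('top');v=np.load('fit.npy');c=v[:3]
for w in(2.0,2.1,2.2,2.3,2.4):
    e=np.array([-np.sin(w),np.cos(w)])*.015 # wing end: along y at w=0, in case x,y
    P=panel([[.133-k*e[0],k*e[1],.025] for k in(1,-1)],.07)
    print(w,((proj(d,world(c,P))-[254.6,129.6])*5).round(0).tolist())
s=r.read_state();M=R.from_quat(s['eef_rot']).as_matrix();print(s['joint_positions'].round(2),M.round(3).tolist())
D=np.array([.6393,-.2605,.2])-s['ee_pos'];print('tool shift',(M.T@D).round(4),'yaw err to case x',c[2]-np.arctan2(M[1,1],M[0,1]))
```

```text
2.0 [[126.0, 247.0], [198.0, 229.0]]
2.1 [[128.0, 250.0], [197.0, 225.0]]
2.2 [[129.0, 254.0], [195.0, 222.0]]
2.3 [[131.0, 257.0], [194.0, 219.0]]
2.4 [[133.0, 260.0], [191.0, 216.0]]
[ 0.86  0.43 -0.13  1.31  0.06  1.4  -0.91] [[0.997, -0.075, 0.001], [-0.075, -0.997, -0.001], [0.001, 0.001, -1.0]]
tool shift [ 0.1717 -0.2497  0.0326] yaw err to case x 0.000851514356729588
```

To row units: -0.2497 m / 0.6 = -0.4162, 0.1717 m / 0.6 = 0.2862, 0.84 rad / 6.2832 = 0.1337.

tcp_steps(
  steps={"x":[0.2862, 0.2862, 0.2862, 0.2862, 0.2862, 0.2862, 0.2862, 0.2862, 0.2862], "y":[-0.4162, -0.4162, -0.4162, -0.4162, -0.4162, -0.4162, -0.4162, -0.4162, -0.4162], "z":[0, 0, 0, 0, 0.05, 0.05, 0.05, 0.05, 0.0833], "turn":[0.1337, 0.1337, 0.1337, 0.1337, 0.1337, 0.1337, 0.1337, 0.1337, 0.1337], "aperture":[0.045, 0.045, 0.045, 0.045, 0.045, 0.045, 0.045, 0.045, 0.045]},
)

```text
time: 6.05
ee_pos: [0.6408, -0.2615, 0.1846]
eef_rot: [0.898, -0.441, 0.003, 0.0]
ft_force: [-0.6, -1.5, -0.8]
width: 0.0452
grip_force: 0.0
```

Run:
```python
from h import *
s=r.read_state();M=R.from_quat(s['eef_rot']).as_matrix();c=np.load('fit.npy')
print('shift',(M.T@(np.array([.6393,-.2605,.088])-s['ee_pos'])).round(4),c[2]-np.arctan2(M[1,1],M[0,1]),s['joint_positions'].round(2))
```

```text
shift [-0.0022  0.0008  0.0966] 0.8384469803933852 [ 0.4   0.5  -0.11  1.31  0.06  1.33 -2.2 ]
```

To row units: 0.096 m / 0.6 = 0.16, 0.085 m / 0.6 = 0.1417.

tcp_steps(
  steps={"x":[0, 0, -0.0017, -0.0017, -0.0017, -0.0017, -0.0017, -0.0017, -0.0017, -0.0017], "y":[0, 0, 0, 0, 0, 0, 0, 0, 0, 0], "z":[0.05, 0.1, 0.1417, 0.16, 0.16, 0.16, 0.16, 0.16, 0.16, 0.16], "turn":[0, 0, 0, 0, 0, 0, 0, 0, 0, 0], "aperture":[0.045, 0.045, 0.045, 0.045, 0.045, 0.0, 0.0, 0.0, 0.0, 0.0]},
  clamp_n=20,
)

```text
time: 7.05
ee_pos: [0.6392, -0.2602, 0.086]
eef_rot: [0.897, -0.441, 0.0, 0.0]
ft_force: [-0.7, 0.1, 0.2]
width: 0.0127
grip_force: 0.0
```

tcp_steps(
  steps={"x":[0, 0, 0], "y":[0, 0, 0], "z":[0, 0, 0], "turn":[0, 0, 0], "aperture":[0, 0, 0]},
  clamp_n=20,
)

```text
time: 7.35
ee_pos: [0.6398, -0.2599, 0.0859]
eef_rot: [0.897, -0.441, 0.001, -0.0]
ft_force: [4.5, 0.8, 0.2]
width: 0.0092
grip_force: 19.8
```

The wing is gripped at a 9.2 mm opening. Now I'll turn it anticlockwise to π.

To row units: -0.84 rad / 6.2832 = -0.1337.

tcp_steps(
  steps={"x":[0, 0, 0, 0, 0, 0, 0, 0, 0, 0], "y":[0, 0, 0, 0, 0, 0, 0, 0, 0, 0], "z":[0, 0, 0, 0, 0, 0, 0, 0, 0, 0], "turn":[-0.0159, -0.0318, -0.0509, -0.07, -0.0891, -0.1082, -0.1241, -0.1337, -0.1337, -0.1337], "aperture":[0, 0, 0, 0, 0, 0, 0, 0, 0, 0]},
  clamp_n=20,
)

```text
time: 8.35
ee_pos: [0.6404, -0.2587, 0.0859]
eef_rot: [0.999, -0.036, 0.001, -0.001]
ft_force: [6.5, 2.4, -1.3]
width: 0.0093
grip_force: 20.0
```

Run:
```python
from h import *
s=r.read_state();M=R.from_quat(s['eef_rot']).as_matrix();c=np.load('fit.npy')
print(c[2]-np.arctan2(M[1,1],M[0,1]),s['torque'])
```

```text
-0.0012199929159699696 [ 0.86767483 -1.72499031 -0.01604821]
```

To row units: 0.006 m / 0.6 = 0.01, 0.002 m / 0.6 = 0.0033.

tcp_steps(
  steps={"x":[0, 0, 0, 0, 0], "y":[0, 0, -0.0017, -0.0017, -0.0017], "z":[0, 0.0033, 0.0067, 0.01, 0.01], "turn":[0, 0, 0, 0, 0], "aperture":[0, 0, 0, 0, 0]},
  clamp_n=40,
)

```text
time: 8.85
ee_pos: [0.6405, -0.2577, 0.0797]
eef_rot: [0.999, -0.036, 0.001, -0.001]
ft_force: [6.5, 2.8, -2.0]
width: 0.0088
grip_force: 39.8
```

tcp_steps(
  steps={"x":[0, 0, 0, 0], "y":[-0.0017, -0.0017, -0.0017, -0.0017], "z":[0.0017, 0.0033, 0.005, 0.005], "turn":[0, 0, 0, 0], "aperture":[0, 0, 0, 0]},
)

```text
time: 9.25
ee_pos: [0.6405, -0.2574, 0.0777]
eef_rot: [0.999, -0.037, 0.001, -0.0]
ft_force: [5.3, 3.5, 5.2]
width: 0.0086
grip_force: 40.0
```

To row units: 0.002 m / 0.6 = 0.0033, 0.001 m / 0.6 = 0.0017.

tcp_steps(
  steps={"x":[0, 0, 0], "y":[0, 0, 0], "z":[0.0017, 0.0033, 0.0033], "turn":[0, 0, 0], "aperture":[0, 0, 0]},
)

```text
time: 9.55
ee_pos: [0.6406, -0.2573, 0.076]
eef_rot: [0.999, -0.037, 0.001, -0.0]
ft_force: [3.7, 2.7, 7.1]
width: 0.009
grip_force: 40.0
```

tcp_steps(
  steps={"x":[0, 0, 0], "y":[0, 0, 0], "z":[0.0017, 0.0033, 0.0033], "turn":[0, 0, 0], "aperture":[0, 0, 0]},
)

```text
time: 9.85
ee_pos: [0.6406, -0.2574, 0.0757]
eef_rot: [0.999, -0.037, 0.002, 0.0]
ft_force: [-1.8, 5.0, 19.9]
width: 0.0083
grip_force: 40.0
```

Run:
```python
from h import *
import cv2
ims=[]
for c,x,y in(('top',255,130),('scene',230,130)):
    d=r.camera(c);ims.append(cv2.resize(d['img'][y:y+100,x:x+110,::-1],(400,364),interpolation=3))
    for a in(.07,.03,0):print(c,a,((proj(d,world(np.load('fit.npy')[:3],panel([[.156,.065,.0015],[.156,-.065,.0015]],a)))-[x,y])*3.636).round(0).tolist())
cv2.imwrite('pics/d.png',np.hstack(ims));s=r.read_state();print(s['ft_force'],s['ee_pos'],s['time'])
```

```text
top 0.07 [[89.0, 70.0], [55.0, 288.0]]
top 0.03 [[88.0, 74.0], [54.0, 291.0]]
top 0 [[88.0, 77.0], [54.0, 293.0]]
scene 0.07 [[32.0, 132.0], [135.0, 307.0]]
scene 0.03 [[32.0, 140.0], [134.0, 315.0]]
scene 0 [[32.0, 146.0], [134.0, 321.0]]
[-1.98035256  5.07879695 19.32692365] [ 0.64068643 -0.25729539  0.07573817] 9.95
```

View pics/d.png

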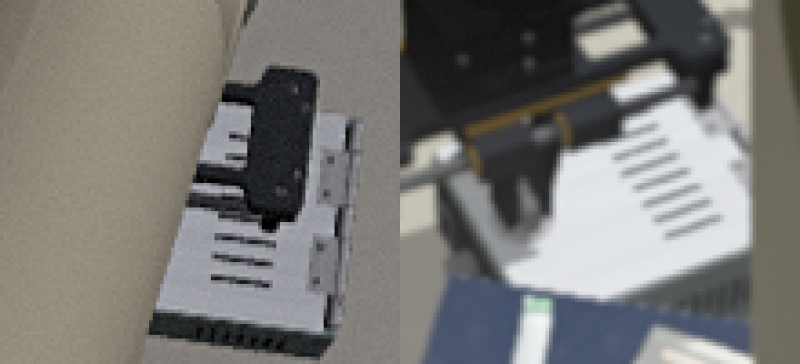

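In the scene half, the panel's front-left corner is at about (38,146), where I predicted it for a shut panel (32,146). The fingers still hold the wing, pressing with about 19 N. Handing in.

tcp_steps(
  steps={"x":[0, 0, 0], "y":[0, 0, 0], "z":[0, 0, 0], "turn":[0, 0, 0], "aperture":[0, 0, 0]},
)

```text
time: 10.25
ee_pos: [0.6407, -0.2573, 0.0757]
eef_rot: [0.999, -0.037, 0.002, 0.0]
ft_force: [-1.5, 6.0, 19.3]
width: 0.0084
grip_force: 40.0
```

```bash
python3 -c "
from bench import r
print(r.close_job())"
```

```text
the job is handed in; nothing more can be done
None
```

The panel is shut and held flat on the frame at about 19 N, with the fastener turned to its 3.14 rad position (lined up, not locked). I planned every move clear of the bottle, screwdriver and tin but did not check them again at the end; the job was handed in at 10.25 s.

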